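# Meter a few milling slugs out of a tipping bin

### The job

Take the tipping bin by the upright tab at its back and tip it slowly until the first dark ceramic slugs slide over the mouth; hold it still at about that angle for a second, until at least two and no more than four of the eight lie in the aluminium tray. Then lower the bin gently all the way back onto its rest, with the other slugs still in it, and let go. Do not touch the slugs with the gripper, and leave the tray and everything else where they stand.

Things in the scene. Friction and masses are not known exactly. Their poses are not given: they have to be found in the camera images.
- stand: White painted stand, fixed to the bench; carries the tipping bin. Base plate 170 x 110 x 10 mm, two cheeks 110 mm high on each side of the bin hold its pivot. Origin on the bench under the stand; its -x axis points horizontally to where the bin pours, y is parallel to the hinge, z up.
- bin (a joint): Tipping angle of the bin in rad: 0 = down on its rubber rest, growing as the tab is raised and the mouth dips, to 1.05 at most. Hinge light (under 0.4 N m); the bin falls back if released. Friction alone holds the slugs and differs from start to start: the front row lets go between 19 and 38 degrees, the second row about 6 degrees of tipping later, the third 12, the back row 18.
- bin_hinge (a point): Point on the hinge axis of the bin, midway between the cheeks, 95 mm above the bench. The axis runs along the stand's y; a raised tab is a turn about the stand's -y.
- bin_grip (a point): Grip point on the upright flat steel tab on the bin's back wall: 10 mm thick along the stand's x, 40 mm wide along its y, standing 50 mm clear above the wall; the point is 22 mm below its top edge, midway in thickness and width, and moves with the bin. At rest the tab is vertical and the point is 156 mm above the bench, 75 mm from the hinge towards the stand's +x.
- bin_mid (a point): Middle of the bin, 10 mm behind the hinge and 6 mm above it at rest; moves with the bin, axes as the stand's at rest. Steel bin 120 mm long inside, two lanes 30 mm wide with a low wall between, open at the top and front (mouth 60 mm towards -x), rim 26 mm above this point. Arched floor: slopes 2 degrees down to the mouth under the front row, then each row 6 degrees less.
- tray: Open aluminium tray 150 mm (its x, the pouring direction) x 130 mm x 50 mm high, 3 mm walls, 0.7 kg, standing loose under the mouth of the bin. Origin at the centre of its underside.
- slug1: Dark grey ceramic milling slug, a solid cylinder 24 mm in diameter and 12 mm thick, about 30 g; one of eight alike. Origin at its centre, z along its axis. At the start it lies in the bin, front row, nearest the mouth, in the lane on the stand's -y side.
- slug2: Dark grey ceramic milling slug, a solid cylinder 24 mm in diameter and 12 mm thick, about 30 g; one of eight alike. Origin at its centre, z along its axis. At the start it lies in the bin, front row, nearest the mouth, in the lane on the stand's +y side.
- slug3: Dark grey ceramic milling slug, a solid cylinder 24 mm in diameter and 12 mm thick, about 30 g; one of eight alike. Origin at its centre, z along its axis. At the start it lies in the bin, second row, in the lane on the stand's -y side.
- slug4: Dark grey ceramic milling slug, a solid cylinder 24 mm in diameter and 12 mm thick, about 30 g; one of eight alike. Origin at its centre, z along its axis. At the start it lies in the bin, second row, in the lane on the stand's +y side.
- slug5: Dark grey ceramic milling slug, a solid cylinder 24 mm in diameter and 12 mm thick, about 30 g; one of eight alike. Origin at its centre, z along its axis. At the start it lies in the bin, third row, in the lane on the stand's -y side.
- slug6: Dark grey ceramic milling slug, a solid cylinder 24 mm in diameter and 12 mm thick, about 30 g; one of eight alike. Origin at its centre, z along its axis. At the start it lies in the bin, third row, in the lane on the stand's +y side.
- slug7: Dark grey ceramic milling slug, a solid cylinder 24 mm in diameter and 12 mm thick, about 30 g; one of eight alike. Origin at its centre, z along its axis. At the start it lies in the bin, back row, at the handle, in the lane on the stand's -y side.
- slug8: Dark grey ceramic milling slug, a solid cylinder 24 mm in diameter and 12 mm thick, about 30 g; one of eight alike. Origin at its centre, z along its axis. At the start it lies in the bin, back row, at the handle, in the lane on the stand's +y side.
- spatula: Bystander: flat steel lab spatula, 188 mm long, 18 mm wide, 4 mm thick, lying on the bench beside the stand. Origin at the middle of its underside.
- cup: Bystander: small steel cup 52 mm in diameter, 50 mm high, beside the stand. Origin under its centre.
- jar: Bystander: amber glass jar 64 mm in diameter, 100 mm high, farther back. Origin under its centre.
- beaker: Bystander: glass beaker 72 mm in diameter, 95 mm high, farther back. Origin under its centre.
- stopper: Bystander: black rubber stopper 42 mm in diameter, 30 mm high, near the robot's right. Origin under its centre.

How it is judged:
By the outcome, as a careful person would: the job done as asked, in the order asked, and still so for the second after the job is handed in, with the robot touching nothing.
It also fails if it takes over 51 s, if anything falls off the work surface, if the arm or the gripper's body presses on something with over 40 N, if the wrist force passes 120 N, or if a joint passes its speed limit or range.

### The arm

A 6-joint arm with a two-finger parallel gripper is mounted at the origin on the work surface. World frame = base frame: x ahead of the robot, y to its left, z up, the work surface at z = 0. Lengths are in m, angles in degrees, forces in N, time in s.
With the tool pointing down it reaches from about 0.25 to 0.725 m from the base axis. Payload 9.7 kg.
Tool frame: the origin (TCP) lies between the finger pads; the fingertips stand 25 mm ahead of it and the grasp point (between the pads) lies 6 mm ahead of it; z points along the fingers, y is the line along which they close (so a half turn about z gives the same grasp; the last joint's range is limited). The gripper opens to 85 mm and grips with 20 to 120 N. Pads are 22 mm wide; open, the fingers measure 114 mm over their backs; the gripper's body (76 mm by 85 mm) begins 54 mm behind the grasp point. The pads swing forward as they close: fully open they stand 13 mm farther back than shut.
Start: joints at [-63.77, 4.979, 10.078, 95.1, 0, 90], TCP at [0.243, -0.493, 0.256] pointing down, gripper open.
Joint ranges: [-179.16, 179.16], [-48.56, 103.87], [-65.8, 70.77], [-126.05, 130.52], [-82.76, 87.17], [-180, 180]. Speed limits (degrees/s): [127.2, 127.2, 147.25, 180, 180, 180].

### API

Orientations are given as [roll, pitch, yaw] about the fixed x, y, z axes, in that order (R = Rz(yaw) Ry(pitch) Rx(roll)).
In Python, from workcell import bot gives the robot as it stands.
- The arm moves only by the shell command python3 drive.py 'ROWS' [FORCE]. ROWS is one flat JSON list of numbers that holds 1 to 5 rows one after another, with no inner brackets; each row has 5 numbers: dx, dy, dz in m, then a turn about the tool's z in degrees, then the finger opening in m; each row is the pose to reach, as a shift and turn from the pose commanded when the command began, along the tool's axes at that moment; what a row does not reach only later rows make up. A row lasts 1/12 s, in which the tool goes at most 0.0417 m and 7.16 degrees, less where a joint would pass 70% of its speed; a pose out of reach is approached as far as the arm can. The fingers move at their own pace and stop on an object; FORCE is the grip in N (left out, the last holds). Time passes only in rows, so rows that do not move let the fingers close. It prints the time, the measured TCP pose, the force, the opening and the grip force at its end. Input that does not fit is refused with a message, and nothing moves.
- bot.get_obs(): the state, without advancing time (a new reading comes with each control period).
- bot.camera(name): name is "scene" or "top"; returns the picture (480x640x3 uint8, blue, green, red); there is no depth.
- bot.camera_info(name): a dict with "mtx" (3x3 intrinsics, pixels), "k1" (the pictures are not rectified: a ray, as slopes to the right and down, at radius r is drawn at 1 + k1 r^2 times it, then the intrinsics apply), "extrinsics" (4x4, takes a point from camera to world coordinates). Camera axes: x right, y down, z forward; pixel columns grow to the right and rows downward; lengths in m; the calibration is good to about 2 mm. A picture is of the moment at which its call begins. camera_info takes no time and is no camera call.
- bot.job_done(): hands the job in; it is judged then, once.
The state is a dict: "time": time; "q": joint angles; "qd": joint speeds; "joint_efforts": joint torques, N m; "ee_pos": TCP position; "tcp_rot": TCP orientation; "wrist_force": force on the tool from outside, world axes, zero at the start; "torque": the same for the moment, N m; "opening": finger opening in m; "grasp_force": force on a finger pad.
Only numpy, scipy, OpenCV 4.12 (cv2) and the standard library are available. Lean on these libraries where they do the work, as an engineer would, in place of code of your own. Each camera call takes 0.05 s, during which the arm holds its last target. There are 200 camera calls.

## Working session

There is one attempt and no reset: what is moved stays moved. The work goes in short steps, Python scripts to look and compute and a shell command to move; the robot and the scene stay as the last step left them, time stands still between calls to the robot, and variables do not carry over. Pictures are saved under pics/ and viewed, at most 10 in all, crops included, and the job is handed in when it is done.

```bash
ls; mkdir -p pics; python3 - <<'E'
from workcell import bot
import cv2
for n in("scene","top"):
    cv2.imwrite(f"pics/{n}0.png",bot.camera(n)); i=bot.camera_info(n); print(n,i)
print(bot.get_obs())
E
```

```text
drive.py
pics
workcell.py
scene {'mtx': array([[543.76310227,   0.        , 311.79397895],
       [  0.        , 543.76310227, 239.78805578],
       [  0.        ,   0.        ,   1.        ]]), 'k1': -0.025286163994382393, 'extrinsics': array([[-0.78793229,  0.40946081, -0.45989624,  1.03253486],
       [ 0.61555204,  0.54326719, -0.57092596,  0.55864015],
       [ 0.01607473, -0.73294107, -0.68010219,  0.81865073],
       [ 0.        ,  0.        ,  0.        ,  1.        ]])}
top {'mtx': array([[621.49930286,   0.        , 323.36113094],
       [  0.        , 621.49930286, 232.634832  ],
       [  0.        ,   0.        ,   1.        ]]), 'k1': -0.08595096023368552, 'extrinsics': array([[-1.10759447e-03, -9.96281787e-01,  8.61474019e-02,
         4.41077023e-01],
       [-9.99982452e-01,  6.02103886e-04, -5.89350214e-03,
        -2.80961170e-02],
       [ 5.81971915e-03, -8.61524178e-02, -9.96264971e-01,
         1.40026250e+00],
       [ 0.00000000e+00,  0.00000000e+00,  0.00000000e+00,
         1.00000000e+00]])}
{'time': 0.1, 'q': array([-6.37699083e+01,  5.00832582e+00,  1.00366799e+01,  9.51006565e+01,
       -9.77417847e-04,  8.99982928e+01]), 'qd': array([ 0.08559941, -0.01033821,  0.10481814, -0.02121636,  0.00117175,
        0.03909784]), 'joint_efforts': array([-2.06815316e-04, -5.21562231e+01,  4.65651619e+01,  1.60683109e-02,
       -6.26427823e-05,  1.95580657e-05]), 'ee_pos': array([ 0.24299676, -0.49319064,  0.25562961]), 'tcp_rot': array([-1.79927698e+02,  9.75262750e-04,  2.62318001e+01]), 'wrist_force': array([-0.11579618, -0.28809312, -0.0725067 ]), 'torque': array([-0.06961692,  0.01415089, -0.03855657]), 'grasp_force': 0.0, 'opening': 0.08554479031533545}
```

View pics/scene0.png

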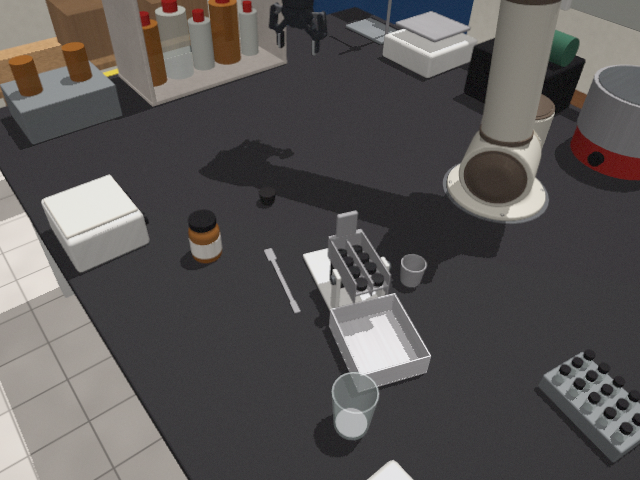

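View pics/top0.png

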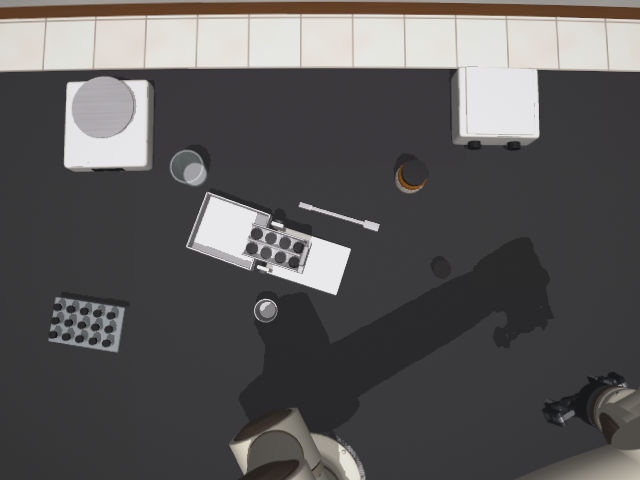

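The scene view shows the bin tab at about (347,226) and the tray at (380,340). In the top view the bin is at about (277,248) with the tray to its left at (235,230), so pouring is towards world +y.

```bash
python3 - <<'E'
import cv2,numpy as np
a=cv2.imread("pics/scene0.png")[195:335,290:440]; b=cv2.imread("pics/top0.png")[180:310,180:360]
cv2.imwrite("pics/c1.png",cv2.resize(a,None,fx=4,fy=4,interpolation=cv2.INTER_CUBIC))
cv2.imwrite("pics/c2.png",cv2.resize(b,None,fx=4,fy=4,interpolation=cv2.INTER_CUBIC))
E
```

```text
(no output)
```

View pics/c1.png

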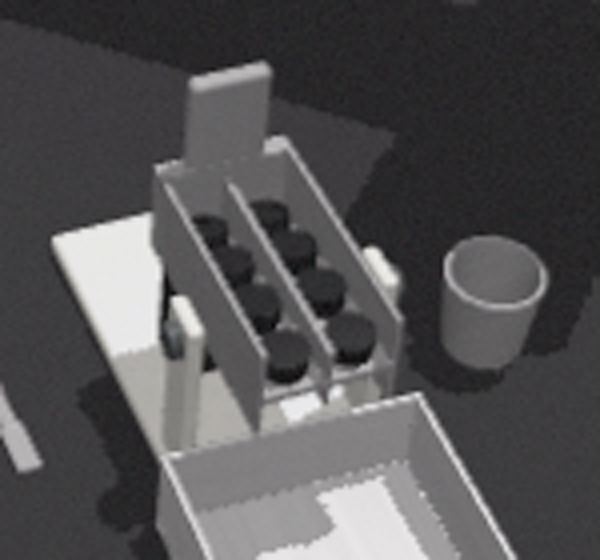

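View pics/c2.png

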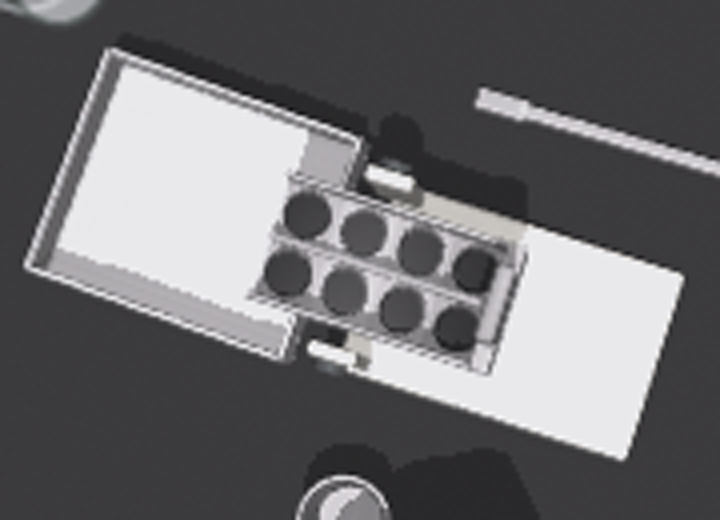

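The crops show, in full-image pixels: tab top edge in scene from (337,214.5) to (357.5,211.5); in top, the tab strip near (304,254), cheek tops at (277.5,225) and (263,268), and plate corners at (350.8,248.5), (336.2,295).

```bash
cat > h.py <<'E'
import numpy as np,cv2
from workcell import bot
def ray(n,p):
    i=bot.camera_info(n);K=i["mtx"];d=np.array([i["k1"],0,0,0,0.])
    u=cv2.undistortPoints(np.array([[p]],float),K,d)[0,0]
    E=i["extrinsics"];return E[:3,3],E[:3,:3]@np.r_[u,1]
def atz(n,p,z):
    c,r=ray(n,p);return c+r*(z-c[2])/r[2]
def proj(n,P):
    i=bot.camera_info(n);E=np.linalg.inv(i["extrinsics"])
    return cv2.projectPoints(np.atleast_2d(P).astype(float),cv2.Rodrigues(E[:3,:3])[0],E[:3,3],i["mtx"],np.array([i["k1"],0,0,0,0.]))[0][:,0]
E
python3 - <<'E'
from h import *
np.set_printoptions(precision=4,suppress=True)
t=lambda x,y:(180+x/4,180+y/4); s=lambda x,y:(290+x/4,195+y/4)
A,B=atz("top",t(683,274),.01),atz("top",t(625,460),.01);print("plate",A,B,np.linalg.norm(A-B))
y=(A-B)/np.linalg.norm(A-B)
print("yaw y-axis",np.degrees(np.arctan2(-y[0],y[1])))
C,D=atz("top",t(390,180),.11),atz("top",t(332,353),.11);print("cheeks",C,D,np.linalg.norm(C-D),(C+D)/2)
T=[atz("scene",s(*p),.178) for p in((188,78),(270,65))];print("tab",T,np.linalg.norm(T[0]-T[1]),(T[0]+T[1])/2)
T=[atz("top",t(*p),.178) for p in((507,255),(491,340))];print("tabtop",T,np.linalg.norm(T[0]-T[1]),(T[0]+T[1])/2)
for n,q in (("top",t(108,48)),("top",t(362,142)),("top",t(285,360)),("top",t(28,266))): print("tray",atz(n,q,.05))
E
```

```text
plate [ 0.5256 -0.0977  0.01  ] [ 0.4218 -0.0649  0.01  ] 0.10882847522513864
yaw y-axis -107.53383066171403
cheeks [0.5687 0.0599 0.11  ] [0.4786 0.0896 0.11  ] 0.09488667093455594 [0.5236 0.0748 0.11  ]
tab [array([ 0.5208, -0.005 ,  0.178 ]), array([0.4846, 0.0106, 0.178 ])] 0.039390818203216084 [0.5027 0.0028 0.178 ]
tabtop [array([ 0.5248, -0.0026,  0.178 ]), array([0.4829, 0.0053, 0.178 ])] 0.04257996586157793 [0.5039 0.0013 0.178 ]
tray [0.6476 0.2196 0.05  ]
tray [0.5955 0.0795 0.05  ]
tray [0.4765 0.1206 0.05  ]
tray [0.5276 0.2616 0.05  ]
```

Height, width and hinge-to-tab distance (75.7 mm) all check. The grip is at about (0.502, 0.0025, 0.156) and the stand yaw is about -107.7°. The tool stays vertical, so I grip across the 40 mm width and the tab can pivot between the pads. That needs tool yaw 72.3°, which puts tool +x along the pour direction.

```bash
python3 drive.py '[0.032,-0.024,0,-7,0.085,0.064,-0.047,0,-14,0.085,0.097,-0.071,0,-21,0.085,0.129,-0.094,0,-28,0.085,0.161,-0.118,0,-35,0.085]' 40
cat > to.py <<'E'
import sys
from h import *
from scipy.spatial.transform import Rotation as R
o=bot.get_obs();r=R.from_euler('xyz',o["tcp_rot"],degrees=True)
d=np.array([float(v) for v in sys.argv[1:4]])-o["ee_pos"]
print("shift",r.inv().apply(d).round(4),"turn",round(o["tcp_rot"][2]-72.3,2),"pos",o["ee_pos"].round(4),"rot",o["tcp_rot"].round(2),"t",round(o["time"],2))
E
python3 to.py .502 .0025 .24
```

```text
time: 0.52
ee_pos: [0.3356, -0.3147, 0.2559]
tcp_rot: [-180.0, -0.0, 61.5]
wrist_force: [1.3, -0.1, -0.5]
opening: 0.0848
grasp_force: 0.0
shift [ 0.3582 -0.0049  0.016 ] turn -10.76 pos [ 0.3356 -0.3147  0.2559] rot [-1.7998e+02 -1.0000e-02  6.1540e+01] t 0.52
```

```bash
python3 drive.py '[0.04,0,0,-5,0.085,0.08,0,0,-10.8,0.085,0.12,0,0,-10.8,0.085,0.16,0,0,-10.8,0.085,0.2,0,0,-10.8,0.085]'; python3 drive.py '[0.04,0.02,0,0,0.085,0.08,0.02,0,0,0.085,0.1,0.02,0,0,0.085,0.1,0.02,0,0,0.085,0.1,0.02,0,0,0.085]'
python3 to.py .502 .0025 .24
```

```text
time: 0.93
ee_pos: [0.432, -0.1391, 0.2562]
tcp_rot: [-180.0, 0.0, 72.0]
wrist_force: [0.5, -1.2, 0.3]
opening: 0.085
grasp_force: 0.0
time: 1.35
ee_pos: [0.4816, -0.051, 0.2558]
tcp_rot: [-179.9, 0.0, 72.2]
wrist_force: [-0.4, 0.6, 1.0]
opening: 0.0853
grasp_force: 0.0
shift [0.0572 0.0031 0.0157] turn -0.12 pos [ 0.4816 -0.051   0.2558] rot [-1.7994e+02  2.0000e-02  7.2180e+01] t 1.35
```

```bash
python3 drive.py '[0.03,0.003,0.01,0,0.085,0.057,0.003,0.03,0,0.085,0.057,0.003,0.04,0,0.085,0.057,0.003,0.04,0,0.085,0.057,0.003,0.04,0,0.085]'
python3 to.py .502 .0025 .162; python3 - <<'E'
from h import *
a=bot.camera("scene")[140:290,270:420];b=bot.camera("top")[180:310,220:370]
b=cv2.copyMakeBorder(b,0,20,0,0,cv2.BORDER_CONSTANT)
cv2.imwrite("pics/d.png",np.hstack([cv2.resize(x,(400,400),interpolation=cv2.INTER_CUBIC) for x in(a,b)]))
E
```

```text
time: 1.77
ee_pos: [0.5013, 0.0002, 0.2161]
tcp_rot: [-179.9, 0.0, 72.0]
wrist_force: [0.3, -0.1, 0.0]
opening: 0.0851
grasp_force: 0.0
shift [ 0.0024 -0.      0.0541] turn -0.31 pos [5.013e-01 2.000e-04 2.161e-01] rot [-1.7994e+02  4.0000e-02  7.1990e+01] t 1.77
```

View pics/d.png

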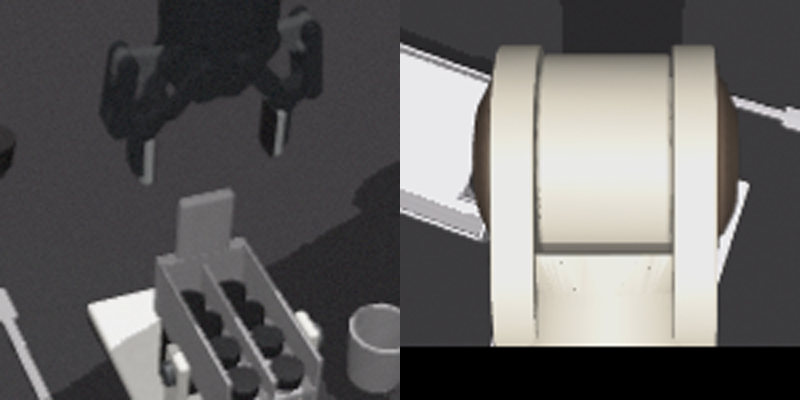

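The fingers straddle the tab symmetrically (crop: fingers at (147,170) and (280,145), tab top at (205,195)). The top camera's view is blocked by the arm. Descending and closing.

```bash
python3 drive.py '[0.002,0,0.02,0,0.085,0.002,0,0.04,0,0.085,0.002,0,0.054,0,0.085,0.002,0,0.054,0,0.07,0.002,0,0.054,0,0.06]' 40; python3 drive.py '[0,0,0,0,0.05,0,0,0,0,0.045,0,0,0,0,0.03,0,0,0,0,0.03,0,0,0,0,0.03]' 40;python3 to.py .502 .0025 .162
```

```text
time: 2.28
ee_pos: [0.5024, 0.0023, 0.163]
tcp_rot: [180.0, 0.0, 72.0]
wrist_force: [0.2, -0.5, 0.5]
opening: 0.0633
grasp_force: 0.0
time: 2.7
ee_pos: [0.5026, 0.003, 0.1639]
tcp_rot: [179.9, -0.0, 72.0]
wrist_force: [-3.1, -0.5, 6.9]
opening: 0.0393
grasp_force: 40.6
shift [-0.0007 -0.0004  0.0019] turn -0.28 pos [0.5026 0.003  0.1639] rot [ 1.7993e+02 -2.0000e-02  7.2020e+01] t 2.7
```

```bash
cat > look.py <<'E'
import sys
from h import *
a=bot.camera("scene");o=bot.get_obs()
t=[atz("top",(180+x/4,180+y/4),.05)for x,y in((118,60),(352,145),(282,345),(38,258))]
P=np.array(t);P[:,2]=.004
m=np.zeros(a.shape[:2],np.uint8);cv2.fillConvexPoly(m,proj("scene",P).astype(int),255)
g=cv2.cvtColor(a,cv2.COLOR_BGR2GRAY)
n,_,s,c=cv2.connectedComponentsWithStats(((g<50)&(m>0)).astype(np.uint8))
e=o["ee_pos"];print("t %.2f"%o["time"],"dark blobs in tray:",[(int(s[i,4]),c[i].round().tolist()) for i in range(1,n) if s[i,4]>8])
u=np.array([-.304,-.953]);h=np.array([.5236,.0748]);x=u@(e[:2]-h);z=e[2]-.006-.095
print("theta %.1f"%(np.degrees(np.arctan2(z,x))-39.1),"r %.4f"%np.hypot(x,z),"F",o["wrist_force"].round(1),"open %.4f"%o["opening"],"grip %.0f"%o["grasp_force"])
if len(sys.argv)>1: cv2.imwrite(sys.argv[1],cv2.resize(a[150:400,280:450],None,fx=2.4,fy=2.4,interpolation=cv2.INTER_CUBIC))
E
python3 look.py
python3 drive.py '[0.002,0,-0.002,0,0.03,0.004,0,-0.0045,0,0.03,0.007,0,-0.0075,0,0.03,0.0095,0,-0.01,0,0.03,0.0117,0,-0.0121,0,0.03]'; python3 look.py
python3 drive.py '[0.002,0,-0.002,0,0.03,0.004,0,-0.003,0,0.03,0.0053,0,-0.0042,0,0.03,0.0066,0,-0.0052,0,0.03,0.0066,0,-0.0052,0,0.03]'; python3 look.py pics/e1.png
```

```text
t 2.75 dark blobs in tray: []
theta 1.0 r 0.0978 F [-4.1 -0.6  7. ] open 0.0394 grip 41
time: 3.17
ee_pos: [0.5061, 0.0139, 0.1746]
tcp_rot: [-180.0, 0.1, 72.0]
wrist_force: [-0.5, -5.6, -4.5]
opening: 0.0392
grasp_force: 40.8
t 3.22 dark blobs in tray: []
theta 10.5 r 0.0970 F [-1.9 -5.1 -1.2] open 0.0395 grip 41
time: 3.63
ee_pos: [0.5083, 0.0207, 0.1798]
tcp_rot: [180.0, -0.0, 72.0]
wrist_force: [-0.6, -3.6, -2.5]
opening: 0.0396
grasp_force: 41.1
t 3.68 dark blobs in tray: []
theta 15.3 r 0.0968 F [-0.  -3.1 -2.2] open 0.0393 grip 41
```

View pics/e1.png

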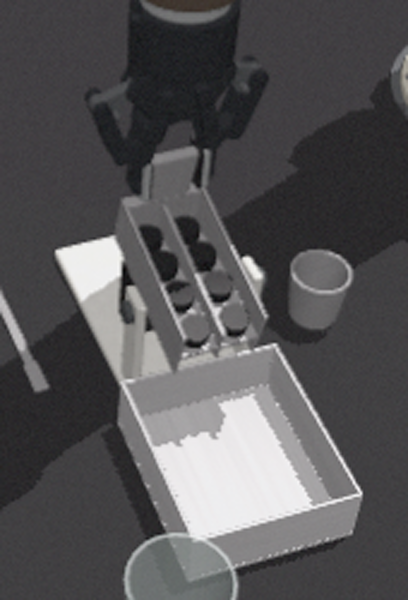

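The pads hold the tab at (175,170), the bin is tipped to about 15°, all slugs are in it and the tray is empty. I'll continue in 2° steps with a hold after each, stopping as soon as anything changes in the tray.

```bash
python3 - <<'E'
s=open('look.py').read()
s+='''
import os
if not os.path.exists("ref.npy"): np.save("ref.npy",g)
r=np.load("ref.npy").astype(int)
ch=int(((r-g>50)&(m>0)).sum());print("darkened",ch);sys.exit(1 if ch>40 else 0)
'''
open('look.py','w').write(s)
E
python3 look.py && python3 drive.py '[0.001,0,-0.0006,0,0.03,0.002,0,-0.0012,0,0.03,0.003,0,-0.0018,0,0.03,0.0036,0,-0.0024,0,0.03,0.0042,0,-0.0029,0,0.03]' >/dev/null && python3 look.py && python3 drive.py '[0.0006,0,-0.0004,0,0.03,0.0012,0,-0.0008,0,0.03,0.0018,0,-0.0012,0,0.03,0.0024,0,-0.0015,0,0.03,0.0029,0,-0.0018,0,0.03]' >/dev/null && python3 drive.py '[0,0,0,0,0.03,0,0,0,0,0.03,0,0,0,0,0.03,0,0,0,0,0.03]'>/dev/null && python3 look.py && python3 drive.py '[0.0006,0,-0.0004,0,0.03,0.0012,0,-0.0008,0,0.03,0.0018,0,-0.0011,0,0.03,0.0024,0,-0.0014,0,0.03,0.0029,0,-0.0017,0,0.03]' >/dev/null && python3 drive.py '[0,0,0,0,0.03,0,0,0,0,0.03,0,0,0,0,0.03,0,0,0,0,0.03]'>/dev/null && python3 look.py
```

```text
t 3.73 dark blobs in tray: []
theta 15.3 r 0.0968 F [-0.1 -3.  -2.9] open 0.0390 grip 41
darkened 0
t 4.20 dark blobs in tray: []
theta 18.3 r 0.0967 F [ 1.5 -4.3 -4.3] open 0.0395 grip 41
darkened 3
t 5.00 dark blobs in tray: []
theta 20.3 r 0.0967 F [ 2.4 -1.7 -6.9] open 0.0395 grip 41
darkened 5
t 5.80 dark blobs in tray: []
theta 22.3 r 0.0968 F [ 5.  -1.8 -9.8] open 0.0395 grip 41
darkened 6
```

```bash
python3 drive.py '[0.0006,0,-0.0004,0,0.03,0.0012,0,-0.0007,0,0.03,0.0018,0,-0.001,0,0.03,0.0024,0,-0.0013,0,0.03,0.003,0,-0.0015,0,0.03]' >/dev/null && python3 drive.py '[0,0,0,0,0.03,0,0,0,0,0.03,0,0,0,0,0.03,0,0,0,0,0.03]'>/dev/null && python3 look.py && python3 drive.py '[0.0006,0,-0.0003,0,0.03,0.0012,0,-0.0006,0,0.03,0.0018,0,-0.0009,0,0.03,0.0024,0,-0.0012,0,0.03,0.003,0,-0.0014,0,0.03]' >/dev/null && python3 drive.py '[0,0,0,0,0.03,0,0,0,0,0.03,0,0,0,0,0.03,0,0,0,0,0.03]'>/dev/null && python3 look.py pics/e2.png
```

```text
t 6.60 dark blobs in tray: []
theta 24.3 r 0.0968 F [ 4.7 -2.2 -8.9] open 0.0393 grip 42
darkened 5
t 7.40 dark blobs in tray: []
theta 26.2 r 0.0969 F [ 4.1 -3.1 -7. ] open 0.0395 grip 42
darkened 10
```

View pics/e2.png

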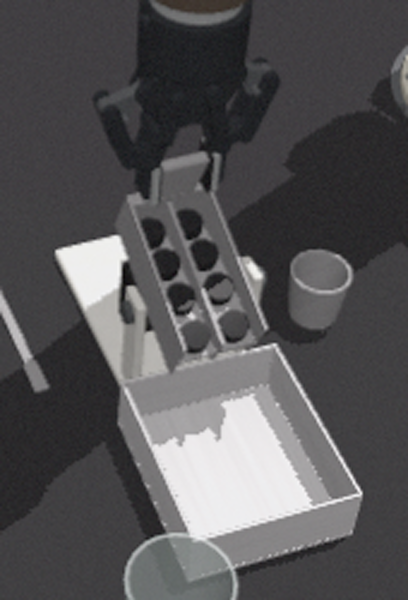

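At about 26° the eight slugs are still in the bin (front row at (193,333) and (233,325)) and the tray is empty. Continuing.

```bash
python3 drive.py '[0.0006,0,-0.0003,0,0.03,0.0012,0,-0.0006,0,0.03,0.0018,0,-0.0009,0,0.03,0.0024,0,-0.0011,0,0.03,0.0031,0,-0.0013,0,0.03]' >/dev/null && python3 drive.py '[0,0,0,0,0.03,0,0,0,0,0.03,0,0,0,0,0.03,0,0,0,0,0.03]'>/dev/null && python3 look.py && python3 drive.py '[0.0006,0,-0.0003,0,0.03,0.0012,0,-0.0006,0,0.03,0.0018,0,-0.0008,0,0.03,0.0024,0,-0.001,0,0.03,0.0031,0,-0.0012,0,0.03]' >/dev/null && python3 drive.py '[0,0,0,0,0.03,0,0,0,0,0.03,0,0,0,0,0.03,0,0,0,0,0.03]'>/dev/null && python3 look.py && python3 drive.py '[0.0006,0,-0.0002,0,0.03,0.0012,0,-0.0005,0,0.03,0.0018,0,-0.0007,0,0.03,0.0024,0,-0.0009,0,0.03,0.0032,0,-0.0011,0,0.03]' >/dev/null && python3 drive.py '[0,0,0,0,0.03,0,0,0,0,0.03,0,0,0,0,0.03,0,0,0,0,0.03]'>/dev/null && python3 look.py
```

```text
t 8.20 dark blobs in tray: []
theta 28.2 r 0.0969 F [ 2.1 -3.9 -5.3] open 0.0392 grip 42
darkened 9
t 9.00 dark blobs in tray: []
theta 30.1 r 0.0970 F [ 3.  -4.1 -4.5] open 0.0391 grip 41
darkened 12
t 9.80 dark blobs in tray: []
theta 32.2 r 0.0970 F [ 2.  -4.5 -4.3] open 0.0394 grip 41
darkened 14
```

```bash
python3 drive.py '[0.0006,0,-0.0002,0,0.03,0.0012,0,-0.0004,0,0.03,0.0018,0,-0.0006,0,0.03,0.0024,0,-0.0008,0,0.03,0.0032,0,-0.001,0,0.03]' >/dev/null && python3 drive.py '[0,0,0,0,0.03,0,0,0,0,0.03,0,0,0,0,0.03,0,0,0,0,0.03]'>/dev/null && python3 look.py pics/e3.png
```

```text
t 10.60 dark blobs in tray: []
theta 34.1 r 0.0970 F [ 2.2 -5.4 -4.2] open 0.0390 grip 41
darkened 151
```

View pics/e3.png

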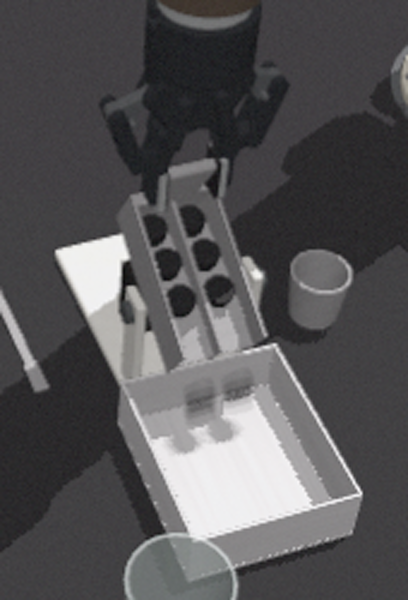

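At about 34° both front slugs have let go: they are blurred in flight at (200,398) and (238,382), and six remain in the bin. Now holding for a second.

```bash
H='hold'; python3 drive.py '[0,0,0,0,0.03,0,0,0,0,0.03,0,0,0,0,0.03,0,0,0,0,0.03,0,0,0,0,0.03]'>/dev/null; python3 drive.py '[0,0,0,0,0.03,0,0,0,0,0.03,0,0,0,0,0.03,0,0,0,0,0.03,0,0,0,0,0.03]'>/dev/null;python3 drive.py '[0,0,0,0,0.03,0,0,0,0,0.03,0,0,0,0,0.03,0,0,0,0,0.03,0,0,0,0,0.03]'>/dev/null; python3 look.py pics/e4.png
```

```text
t 11.90 dark blobs in tray: [(36, [380.0, 333.0]), (34, [365.0, 338.0])]
theta 34.1 r 0.0970 F [ 1.8 -5.4 -2.9] open 0.0390 grip 41
darkened 334
```

View pics/e4.png

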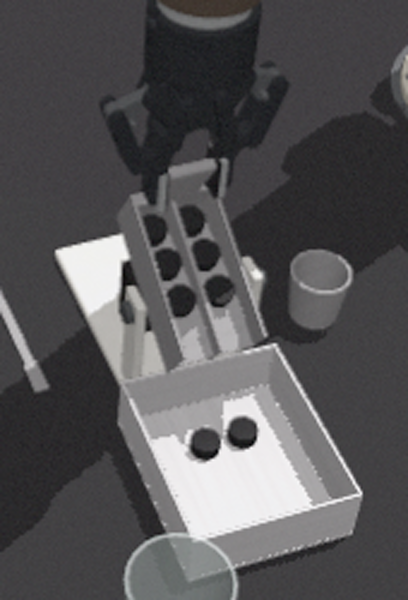

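Two slugs lie in the tray at (204,442) and (242,432), and six remain in the bin. Lowering along the same arc.

```bash
python3 drive.py '[-0.0026,0,0.0008,0,0.03,-0.0052,0,0.0017,0,0.03,-0.0077,0,0.0027,0,0.03,-0.0102,0,0.0037,0,0.03,-0.0126,0,0.0048,0,0.03]' >/dev/null; python3 drive.py '[-0.0021,0,0.001,0,0.03,-0.0042,0,0.0021,0,0.03,-0.0063,0,0.0032,0,0.03,-0.0084,0,0.0044,0,0.03,-0.0104,0,0.0056,0,0.03]' >/dev/null; python3 drive.py '[-0.0019,0,0.0013,0,0.03,-0.0038,0,0.0026,0,0.03,-0.0058,0,0.004,0,0.03,-0.0077,0,0.0054,0,0.03,-0.0096,0,0.0068,0,0.03]' >/dev/null; python3 drive.py '[-0.0015,0,0.0013,0,0.03,-0.003,0,0.0027,0,0.03,-0.0045,0,0.004,0,0.03,-0.006,0,0.0054,0,0.03,-0.0076,0,0.0068,0,0.03]' >/dev/null; python3 look.py; python3 drive.py '[-0.0009,0,0.001,0,0.03,-0.0018,0,0.002,0,0.03,-0.0027,0,0.003,0,0.03,-0.0036,0,0.004,0,0.03,-0.0046,0,0.0049,0,0.03]' ; python3 look.py; python3 to.py .5026 .003 .1632
```

```text
t 13.62 dark blobs in tray: [(35, [380.0, 333.0]), (34, [365.0, 338.0])]
theta 5.8 r 0.0970 F [ 0.4 -1.5  5.5] open 0.0393 grip 44
darkened 331
time: 14.03
ee_pos: [0.5031, 0.0046, 0.1648]
tcp_rot: [180.0, 0.0, 72.0]
wrist_force: [-0.0, 0.4, 5.0]
opening: 0.0394
grasp_force: 43.6
t 14.08 dark blobs in tray: [(35, [380.0, 333.0]), (35, [365.0, 338.0])]
theta 1.9 r 0.0970 F [-0.3 -1.   4.4] open 0.0390 grip 44
darkened 332
shift [-0.0015  0.      0.0014] turn -0.3 pos [0.5031 0.0045 0.1646] rot [1.7998e+02 4.0000e-02 7.2000e+01] t 14.08
```

```bash
python3 drive.py '[-0.0002,0,0.0003,0,0.03,-0.0005,0,0.0006,0,0.03,-0.0007,0,0.0008,0,0.03,-0.001,0,0.0011,0,0.03,-0.001,0,0.0011,0,0.03]' >/dev/null;python3 look.py;  python3 drive.py '[-0.0002,0,0.0003,0,0.03,-0.0005,0,0.0006,0,0.03,-0.0007,0,0.0008,0,0.03,-0.001,0,0.0011,0,0.03,-0.001,0,0.0011,0,0.03]' >/dev/null;python3 look.py
```

```text
t 14.55 dark blobs in tray: [(35, [380.0, 333.0]), (34, [364.0, 338.0])]
theta 1.8 r 0.0970 F [-0.2  1.6 10.8] open 0.0395 grip 44
darkened 333
t 15.02 dark blobs in tray: [(35, [380.0, 333.0]), (35, [365.0, 338.0])]
theta 1.7 r 0.0970 F [-0.6  7.8 15.6] open 0.0394 grip 45
darkened 332
```

The angle has stopped changing and the contact force is rising, so the bin is on its rest. I'll ease off, open, and raise straight up.

```bash
python3 drive.py '[0.0007,0,-0.0008,0,0.03,0.0007,0,-0.0008,0,0.045,0.0007,0,-0.0008,0,0.055,0.0007,0,-0.0008,0,0.07,0.0007,0,-0.0008,0,0.085]'; python3 drive.py '[0,0,0,0,0.085,0,0,0,0,0.085,0,0,0,0,0.085,0,0,-0.01,0,0.085,0,0,-0.03,0,0.085]'; python3 drive.py '[0,0,-0.03,0,0.085,0,0,-0.06,0,0.085,0,0,-0.08,0,0.085,0,0,-0.08,0,0.085,0,0,-0.08,0,0.085]';  python3 drive.py '[-0.04,0,0,0,0.085,-0.08,0,0,0,0.085,-0.12,0,0,0,0.085,-0.16,0,0,0,0.085,-0.16,0,0,0,0.085]'; python3 - <<'E'
from h import *
a=bot.camera("scene")[180:380,270:440];b=bot.camera("top")[170:310,170:370]
cv2.imwrite("pics/f.png",np.hstack([cv2.resize(a,(400,470),interpolation=cv2.INTER_CUBIC),cv2.resize(b,(400,470),interpolation=cv2.INTER_CUBIC)]))
g=lambda im:im[205:240,330:365].astype(int)
r=cv2.imread("pics/scene0.png");n=bot.camera("scene")
for y0,y1,x0,x1 in((205,235,330,365),(240,310,400,430),(300,385,330,430)): print(np.abs(r[y0:y1,x0:x1].astype(int)-n[y0:y1,x0:x1]).mean().round(1))
E
```

```text
time: 15.43
ee_pos: [0.5025, 0.0037, 0.1626]
tcp_rot: [-179.9, 0.0, 72.0]
wrist_force: [0.3, -0.4, -0.4]
opening: 0.0771
grasp_force: 0.0
time: 15.85
ee_pos: [0.5018, 0.0038, 0.1919]
tcp_rot: [-179.8, 0.1, 72.0]
wrist_force: [0.7, 0.5, 0.5]
opening: 0.0849
grasp_force: 0.0
time: 16.27
ee_pos: [0.5033, 0.0039, 0.2748]
tcp_rot: [179.9, -0.0, 72.0]
wrist_force: [0.3, -0.3, -0.4]
opening: 0.0849
grasp_force: 0.0
time: 16.68
ee_pos: [0.4511, -0.1531, 0.2721]
tcp_rot: [-179.9, 0.1, 71.7]
wrist_force: [0.1, -0.1, 0.2]
opening: 0.0849
grasp_force: 0.0
15.9
12.1
16.6
```

View pics/f.png

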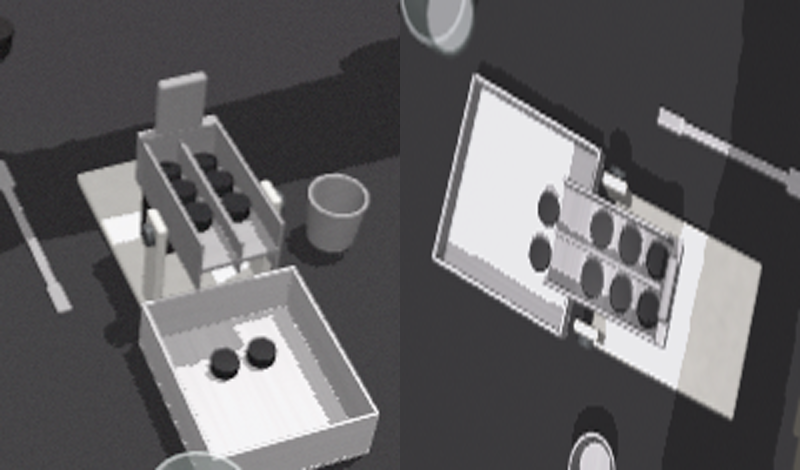

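The bin is down on its rest with six slugs in it, two lie in the tray (left panel (225,362) and (261,352)), the tab is upright, the bystanders are in place and the arm is clear.

```bash
python3 drive.py '[0,0,0,0,0.085,0,0,0,0,0.085,0,0,0,0,0.085,0,0,0,0,0.085,0,0,0,0,0.085]' >/dev/null; python3 -c "
from workcell import bot
print(bot.job_done())"
```

```text
the job is handed in; nothing more can be done
None
```

The job is handed in: two slugs lie in the tray, the other six are still in the bin, which I lowered onto its rest and released at about 17 s, and the last pictures show nothing else moved.

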